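# Grade the clay chimney pots along the drying board

## Task

Stand the four raw clay chimney pots upright on the row of white plaster drying discs, one centred on each disc, graded by size: the largest on the disc beside the painted house that stands at one end of the row, then stepping down in order to the smallest on the disc beside the amber saucer at the other end. Leave the house and the saucer where they stand.

Things in the scene. Friction and masses are not known exactly. Their poses are not given: they have to be found in the camera images.
- pot_largest: Loose raw brown clay chimney pot, an upright cylinder 52 mm in diameter with a slight foot and collar, 100 mm tall, rank 1 of 4 in size (1 = largest; all four look alike but for size). Stands on the table. Origin: centre of its underside; z up its axis.
- pot_second: Loose raw brown clay chimney pot, an upright cylinder 46 mm in diameter with a slight foot and collar, 82 mm tall, rank 2 of 4 in size (1 = largest; all four look alike but for size). Stands on the table. Origin: centre of its underside; z up its axis.
- pot_third: Loose raw brown clay chimney pot, an upright cylinder 40 mm in diameter with a slight foot and collar, 64 mm tall, rank 3 of 4 in size (1 = largest; all four look alike but for size). Stands on the table. Origin: centre of its underside; z up its axis.
- pot_smallest: Loose raw brown clay chimney pot, an upright cylinder 34 mm in diameter with a slight foot and collar, 46 mm tall, rank 4 of 4 in size (1 = largest; all four look alike but for size). Stands on the table. Origin: centre of its underside; z up its axis.
- disc_1: Fixed round white plaster disc, 66 mm in diameter, 5 mm thick: place 1 of 4 in a straight row, counted from the robot's left (+y). The discs are alike, 90 mm centre to centre, on a plywood board (100 x 360 x 12 mm) on the table. Origin: centre of its underside, 12 mm above the table; its top face is 17 mm above the table. y runs along the row to the left, x across it.
- disc_2: Fixed round white plaster disc, 66 mm in diameter, 5 mm thick: place 2 of 4 in a straight row, counted from the robot's left (+y). The discs are alike, 90 mm centre to centre, on a plywood board (100 x 360 x 12 mm) on the table. Origin: centre of its underside, 12 mm above the table; its top face is 17 mm above the table. y runs along the row to the left, x across it.
- disc_3: Fixed round white plaster disc, 66 mm in diameter, 5 mm thick: place 3 of 4 in a straight row, counted from the robot's left (+y). The discs are alike, 90 mm centre to centre, on a plywood board (100 x 360 x 12 mm) on the table. Origin: centre of its underside, 12 mm above the table; its top face is 17 mm above the table. y runs along the row to the left, x across it.
- disc_4: Fixed round white plaster disc, 66 mm in diameter, 5 mm thick: place 4 of 4 in a straight row, counted from the robot's left (+y). The discs are alike, 90 mm centre to centre, on a plywood board (100 x 360 x 12 mm) on the table. Origin: centre of its underside, 12 mm above the table; its top face is 17 mm above the table. y runs along the row to the left, x across it.
- house: Loose painted half-timber clay house, yellow walls, 82 x 78 mm and 136 mm tall, standing on the table beyond one end of the row, either the left or the right, 110 mm past the end disc's centre and set 30 mm back (away from the robot). Marks the large end. Origin: centre of its underside.
- saucer: Loose round amber glass saucer, 90 mm across, 12 mm high, on the table beyond the other end of the row, 110 mm past the end disc's centre and set 30 mm back. Marks the small end. Origin: centre of its underside.
There are look-alikes about, which are no part of the job. What is shaped like the pot_third but purple is not meant. Leave any yellow look-alike of the pot_second alone.

How it is judged:
At the end, for the whole second after the job is handed in: All four pots stand upright (within 0.1 rad), released and at rest, each on its own disc with its axis within 12 mm of the disc's centre: the largest on the disc nearest the house, the second largest on the next disc, the third on the next, and the smallest on the disc nearest the saucer (((y of house in the frame of disc_1 above 0 m and horizontal distance between pot_largest and disc_1 below 0.012 m and z of pot_largest in the frame of disc_1 between 0.002 and 0.009 m and horizontal distance between pot_second and disc_2 below 0.012 m and z of pot_second in the frame of disc_2 between 0.002 and 0.009 m and horizontal distance between pot_third and disc_3 below 0.012 m and z of pot_third in the frame of disc_3 between 0.002 and 0.009 m and horizontal distance between pot_smallest and disc_4 below 0.012 m and z of pot_smallest in the frame of disc_4 between 0.002 and 0.009 m) or (y of house in the frame of disc_1 below 0 m and horizontal distance between pot_largest and disc_4 below 0.012 m and z of pot_largest in the frame of disc_4 between 0.002 and 0.009 m and horizontal distance between pot_second and disc_3 below 0.012 m and z of pot_second in the frame of disc_3 between 0.002 and 0.009 m and horizontal distance between pot_third and disc_2 below 0.012 m and z of pot_third in the frame of disc_2 between 0.002 and 0.009 m and horizontal distance between pot_smallest and disc_1 below 0.012 m and z of pot_smallest in the frame of disc_1 between 0.002 and 0.009 m)) and angle between each of pot_largest, pot_second, pot_third, pot_smallest's own z axis and vertical below 0.1 rad and linear speed of each of pot_largest, pot_second, pot_third, pot_smallest below 0.02 m/s); the robot touches nothing.
It fails at once if the house is shifted by more than 20 mm (distance of house from where it was at the start of the episode above 0.02 m).
It fails at once if the saucer is shifted by more than 20 mm (distance of saucer from where it was at the start of the episode above 0.02 m).
It also fails if it takes over 112 s, if anything falls off the work surface, if the arm or the gripper's body presses on something with over 40 N, if the wrist force passes 120 N, or if a joint passes its speed limit or range.

## Robot

A 6-joint arm with a two-finger parallel gripper is mounted at the origin on the work surface; the furniture and walls round the work are solid. World frame = base frame: x ahead of the robot, y to its left, z up, the work surface at z = 0. Lengths are in m, angles in rad, forces in N, time in s.
With the tool pointing down it reaches from about 0.35 to 0.775 m from the base axis. Payload 7.3 kg.
Tool frame: the origin (TCP) lies at the centre of the arm's flange, where the gripper is bolted on; the fingertips stand 178 mm ahead of it and the grasp point (between the pads) lies 159 mm ahead of it (tip_extent is the distance from the TCP to the fingertips, in m); z points along the fingers, y is the line along which they close (so a half turn about z gives the same grasp; the last joint's range is limited). The gripper opens to 92 mm and grips with 3 to 60 N. Pads are 19 mm wide; open, the fingers measure 130 mm over their backs; the gripper's body (75 mm by 190 mm) begins 47 mm behind the grasp point.
Start: joints at [-1.251, 0.342, 1.524, -0, 1.275, -0.146], TCP at [0.236, -0.469, 0.405] pointing down, gripper open.
Joint ranges: [-2.53, 2.53], [-0.77, 2.02], [0.04, 2.7], [-1, 4.14], [0.28, 2.66], [-3.11, 3.11]. Speed limits (rad/s): [2.57, 2.57, 3.14, 3.14, 3.14, 3.14].

## Interface

Orientations are given as [roll, pitch, yaw] about the fixed x, y, z axes, in that order (R = Rz(yaw) Ry(pitch) Rx(roll)).
In Python, from cell import * gives the robot as it stands.
- The arm moves only by the tool arm_command, never from a script. Its arguments are lists of equal length, an entry for each row: "xyz": the shift along the world's x, y, z in mm, a list of three; "spin": the turn about the world's z in degrees. In form: {"xyz": [[tx, ty, tz], ...], "spin": [spin, ...]}. A call has 1 to 20 rows; each row shifts and turns the commanded pose from where the row before left it; what a row does not reach is not made up. A row lasts 1/10 s, in which the tool goes at most 50 mm and 8.59 degrees, less where a joint would pass 70% of its speed; a pose out of reach is approached as far as the arm can. A call with a gripper value outside its range is refused whole. "jaw" is the opening, from -1 (shut) to 1 (fully open), set as the call begins (left out, the last holds). The fingers move at their own pace and stop on an object; "squeeze" is the grip in N (left out, the last holds). Time passes only in rows, so rows that do not move let the fingers close. It gives the time, the measured TCP pose, the force, the opening and the grip force at its end, in the units of the state.
- observe(): the state, without advancing time (a new reading comes with each control period).
- read_camera(name): name is "scene" or "top" or "wrist"; returns a dict with "img" (480x640x3 uint8, red, green, blue), "depth" (480x640 float32, m along the optical axis (not along the pixel's ray), 0 where there is no reading), "fx", "fy", "cx", "cy" (pixels), "world_from_camera" (4x4, takes a point from camera to world coordinates). Camera axes: x right, y up, looking along -z (the intrinsics and any distortion apply to the point x, -y, -z); pixel columns grow to the right and rows downward; lengths in m; the calibration is good to about 2 mm. A picture is of the moment at which its call begins.
- hand_in(): hands the job in; it is judged then, once.
The state is a dict: "time": time; "qpos": joint angles; "qvel": joint speeds; "joint_efforts": joint torques, N m; "tool_pos": TCP position; "tool_rot": TCP orientation; "contact_force": force on the tool from outside, world axes, zero at the start; "torque": the same for the moment, N m; "opening": finger opening in m; "grip_force": force on a finger pad.
Only numpy, scipy, OpenCV 4.12 (cv2) and the standard library are available. Lean on these libraries where they do the work, as an engineer would, in place of code of your own. Each camera call takes 0.05 s, during which the arm holds its last target. There are 200 camera calls.

## Working session

There is one attempt and no reset: what is moved stays moved. The work goes in short steps, Python scripts to look and compute and a tool call to move; the robot and the scene stay as the last step left them, time stands still between calls to the robot, and variables do not carry over. Pictures are saved under pics/ and viewed, at most 14 in all, crops included, and the job is handed in when it is done.

Besides the shell and the picture viewer there is one more tool, called after "Emit:" as a command line: name --pt "numbers of a row" for each row, then --argument value for the rest. arm_command: Moves the arm, as the interface text tells. Its arguments: {"type":"object","properties":{"xyz":{"type":"array","items":{"type":"array","items":{"type":"number"}}},"spin":{"type":"array","items":{"type":"number"}},"jaw":{"type":"number"},"squeeze":{"type":"number"}},"required":["xyz","spin"]}

```bash
mkdir -p pics; python3 - <<'E'
from cell import *
import cv2,numpy as np,pickle
d={}
for n in("scene","top"):
    c=read_camera(n);d[n]=c;cv2.imwrite(f"pics/{n}0.png",c["img"][...,::-1])
    print(n,c["fx"],c["cx"],c["cy"],c["world_from_camera"].round(3).tolist(),[k for k in c])
pickle.dump(d,open("d0.pkl","wb"))
s=observe();print({k:np.round(v,3) for k,v in s.items()})
E
```

```text
scene 489.1733245998651 314.16155608745703 235.78167383516856 [[0.584, 0.336, -0.739, -0.244], [-0.812, 0.259, -0.524, -0.683], [0.015, 0.906, 0.424, 0.486], [0.0, 0.0, 0.0, 1.0]] ['img', 'depth', 'fx', 'fy', 'cx', 'cy', 'world_from_camera']
top 442.5782737840556 319.71420569489334 239.7192251116733 [[0.009, 0.991, -0.133, 0.353], [-1.0, 0.006, -0.023, -0.18], [-0.022, 0.134, 0.991, 0.951], [0.0, 0.0, 0.0, 1.0]] ['img', 'depth', 'fx', 'fy', 'cx', 'cy', 'world_from_camera']
{'time': np.float64(0.1), 'qpos': array([-1.251,  0.343,  1.525, -0.   ,  1.275, -0.146]), 'qvel': array([ 0.   , -0.002, -0.004,  0.001,  0.001,  0.   ]), 'joint_efforts': array([ 2.0000e-03, -4.3200e+01, -2.4469e+01,  7.2000e-02,  5.3000e-02,
       -0.0000e+00]), 'tool_pos': array([ 0.236, -0.469,  0.404]), 'tool_rot': array([-3.14 , -0.   ,  0.466]), 'contact_force': array([-0.274,  0.222, -0.198]), 'torque': array([ 0.017, -0.031,  0.047]), 'grip_force': np.float64(0.0), 'opening': np.float64(0.092)}
```

View pics/scene0.png

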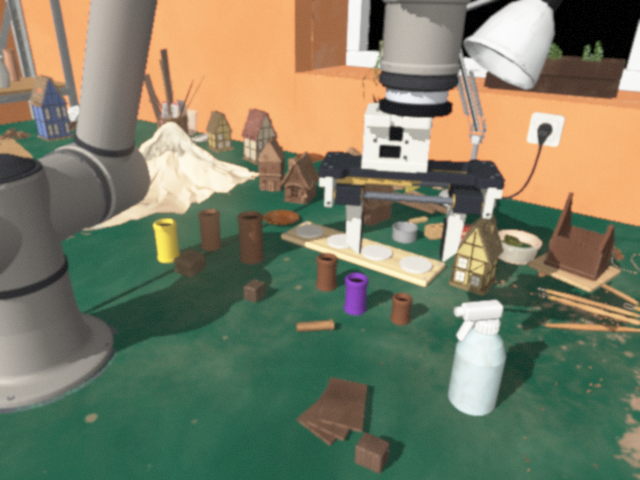

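View pics/top0.png

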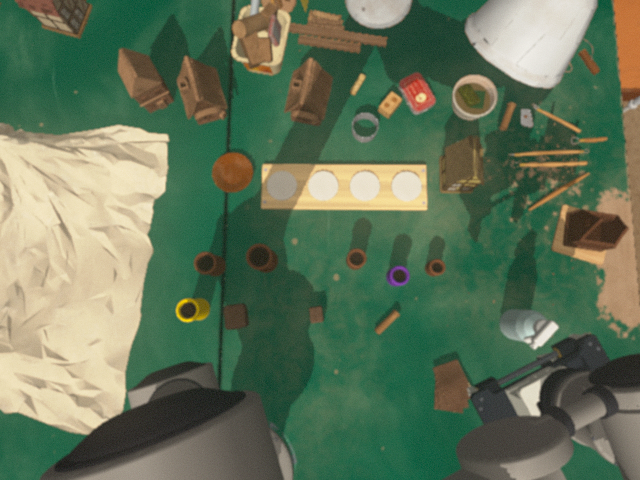

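Scene: the pots stand in front of the row. In the top view they are at (261,257), (208,264), (357,259) and (436,268), and the discs are at (282/323/365/406,185). The house is on the right at (462,165) and the saucer on the left at (232,172), so the largest pot goes on disc_4 and the smallest on disc_1.

Possible mix-ups: purple (399,276), yellow (190,310), brown blocks (235,316) and (316,314), a stick (388,321), and the tin ring (365,126).

```bash
cat > h.py <<'E'
import numpy as np,cv2
def world(c):
    v,u=np.mgrid[:480,:640];d=c["depth"]
    p=np.stack([(u-c["cx"])/c["fx"]*d,-(v-c["cy"])/c["fy"]*d,-d],-1)
    W=c["world_from_camera"];return p@W[:3,:3].T+W[:3,3]
def ray(c,u,v,z):
    W=c["world_from_camera"];r=W[:3,:3]@np.array([(u-c["cx"])/c["fx"],-(v-c["cy"])/c["fy"],-1]);o=W[:3,3]
    return o+r*(z-o[2])/r[2]
def proj(c,p):
    W=c["world_from_camera"];q=W[:3,:3].T@(np.array(p)-W[:3,3]);return c["cx"]+c["fx"]*q[0]/-q[2],c["cy"]-c["fy"]*q[1]/-q[2]
def fit(P):
    A=np.c_[2*P[:,:2],np.ones(len(P))];s=np.linalg.lstsq(A,(P[:,:2]**2).sum(1),rcond=None)[0]
    return s[:2],np.sqrt(s[2]+s[0]**2+s[1]**2)
E
python3 - <<'E'
import pickle;from h import *
d=pickle.load(open("d0.pkl","rb"));T,S=d["top"],d["scene"];X=world(T);Y=world(S)
hT=cv2.cvtColor(T["img"],cv2.COLOR_RGB2HSV);hS=cv2.cvtColor(S["img"],cv2.COLOR_RGB2HSV)
# discs: white blobs
for u,v in[(282,185),(323,185),(365,185),(406,185)]:
    g=T["img"][v-25:v+26,u-22:u+22].astype(int);s=hT[v-25:v+26,u-22:u+22,1]
    m=(s<60).astype(np.uint8);n,l,st,ce=cv2.connectedComponentsWithStats(m);k=1+st[1:,4].argmax()
    z=np.median(X[v-4:v+5,u-4:u+5,2]);c=ce[k]+[u-22,v-25];w=ray(T,*c,.017)
    us,vs=map(int,proj(S,w));print("disc",c.round(1),st[k][2:],w.round(4),"ztop",z.round(4),"zscene",np.median(Y[vs-2:vs+3,us-2:us+3,2]).round(4),us,vs)
print("yaw row")
for nm,u,v,us,vs in[("L",261,257,251,237),("2",208,264,210,229),("3",357,259,327,272),("4",436,268,401,308),("purp",399,276,356,293),("yel",190,310,166,240)]:
    for n,I,a,b,h in(("top",X,u,v,22),("scene",Y,us,vs,34)):
        P=I[b-h:b+h,a-h:a+h].reshape(-1,3);P=P[np.isfinite(P).all(1)]
        b0=P[(P[:,2]>.02)&(P[:,2]<.13)]
        c0=np.median(b0[:,:2],0);b0=b0[np.hypot(*(b0[:,:2]-c0).T)<.045]
        zt=np.percentile(b0[:,2],97);r=b0[b0[:,2]>zt-.008];lo=b0[b0[:,2]<zt+.1]
        f=fit(r);print(nm,n,len(b0),"z",zt.round(4),"c",f[0].round(4),"r",f[1].round(4),"extent",np.ptp(r[:,:2],axis=0).round(3),"mid",((r.max(0)+r.min(0))/2)[:2].round(4))
im=cv2.resize(T["img"][140:340,170:470],None,fx=2.6,fy=2.6,interpolation=cv2.INTER_CUBIC);cv2.imwrite("pics/crop.png",im[...,::-1])
E
```

```text
disc [281.4 185.2] [ 30  29 656] [ 0.5973 -0.0747  0.017 ] ztop 0.0166 zscene 0.0157 310 229
disc [322.8 185.4] [ 30  30 691] [ 0.5973 -0.1645  0.017 ] ztop 0.0165 zscene 0.0161 342 239
disc [364.4 185.7] [ 30  30 694] [ 0.5969 -0.2544  0.017 ] ztop 0.0162 zscene 0.0161 377 250
disc [406.2 185.9] [ 30  29 696] [ 0.5968 -0.3442  0.017 ] ztop 0.017 zscene 0.0161 416 262
yaw row
L top 645 z 0.1005 c [ 0.4349 -0.0427] r 0.0211 extent [0.051 0.05 ] mid [ 0.4353 -0.0427]
L scene 984 z 0.0988 c [ 0.4311 -0.0427] r 0.0218 extent [0.051 0.05 ] mid [ 0.4319 -0.0421]
2 top 526 z 0.0822 c [0.4234 0.0669] r 0.0182 extent [0.044 0.044] mid [0.4242 0.0667]
2 scene 633 z 0.0812 c [0.4198 0.0672] r 0.0196 extent [0.048 0.046] mid [0.4203 0.0681]
3 top 312 z 0.0645 c [ 0.437  -0.2334] r 0.0158 extent [0.039 0.036] mid [ 0.437  -0.2333]
3 scene 531 z 0.063 c [ 0.4332 -0.2336] r 0.0166 extent [0.041 0.04 ] mid [ 0.4341 -0.2323]
4 top 233 z 0.0471 c [ 0.4214 -0.3978] r 0.0136 extent [0.031 0.032] mid [ 0.4214 -0.398 ]
4 scene 373 z 0.0452 c [ 0.4177 -0.3982] r 0.0139 extent [0.032 0.033] mid [ 0.4178 -0.3978]
purp top 335 z 0.0649 c [ 0.4027 -0.3188] r 0.0161 extent [0.038 0.04 ] mid [ 0.4033 -0.3193]
purp scene 625 z 0.0632 c [ 0.3987 -0.3189] r 0.0165 extent [0.04 0.04] mid [ 0.3985 -0.3182]
yel top 571 z 0.0823 c [0.3311 0.0977] r 0.0188 extent [0.045 0.045] mid [0.3308 0.0981]
yel scene 713 z 0.081 c [0.3275 0.0976] r 0.0194 extent [0.046 0.046] mid [0.3269 0.0978]
```

View pics/crop.png

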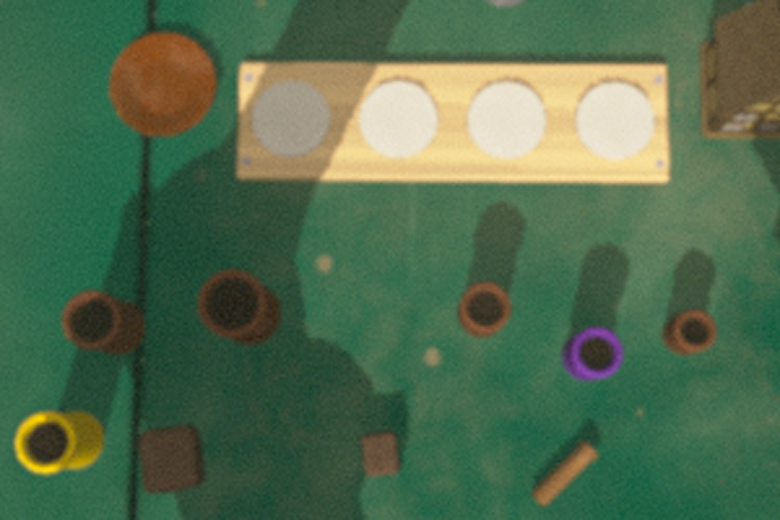

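The crop confirms the choice: four brown hollow pots, with purple at (595,352) and yellow at (48,440) left alone. The two views agree on heights (100/82/64/46 mm, disc tops about 17 mm). They differ by about 3.6 mm in x, so I'll use the mean. First move: over the smallest pot with the fingers closing along x.

Emit:
arm_command --pt "15 6 0" --pt "15 6 0" --pt "15 6 0" --pt "15 6 0" --pt "15 6 0" --pt "15 6 0" --pt "15 6 0" --pt "16 6 0" --pt "16 6 0" --pt "16 6 0" --pt "16 6 -10" --pt "15 5 -20" --pt "0 0 -30" --pt "0 0 0" --pt "0 0 0" --spin '[5.3, 5.3, 5.3, 5.3, 5.3, 5.3, 5.3, 5.3, 5.3, 5.3, 5.3, 5, 0, 0, 0]' --jaw 0.4

```text
time: 1.6
tool_pos: [0.4198, -0.3981, 0.3447]
tool_rot: [-3.141, -0.001, 1.57]
contact_force: [-0.4, 0.6, -0.1]
opening: 0.0645
grip_force: 0.0
```

```bash
python3 - <<'E'
from cell import *
from h import *
s=observe();print(s["tool_pos"].round(4) if hasattr(s["tool_pos"],'round') else s["tool_pos"],s["tool_rot"],s["opening"])
c=read_camera("wrist");cv2.imwrite("pics/w1.png",c["img"][...,::-1]);P=world(c)
print(c["world_from_camera"].round(3).tolist(),(c["depth"]>0).mean())
q=P.reshape(-1,3);m=(np.hypot(q[:,0]-.42,q[:,1]+.398)<.03)&(q[:,2]>.015)&(q[:,2]<.08);b=q[m];zt=np.percentile(b[:,2],97);print(len(b),zt,fit(b[b[:,2]>zt-.006]))
E
```

```text
[ 0.4198 -0.3981  0.3447] [-3.14069755e+00 -1.12288318e-03  1.57023739e+00] 0.06449523140727725
[[1.0, 0.001, 0.001, 0.42], [-0.001, 0.97, 0.242, -0.332], [-0.001, -0.242, 0.97, 0.326], [0.0, 0.0, 0.0, 1.0]] 0.9747005208333334
1707 0.047645276751249355 (array([ 0.4210165 , -0.39655562]), np.float64(0.014071515029801892))
```

View pics/w1.png

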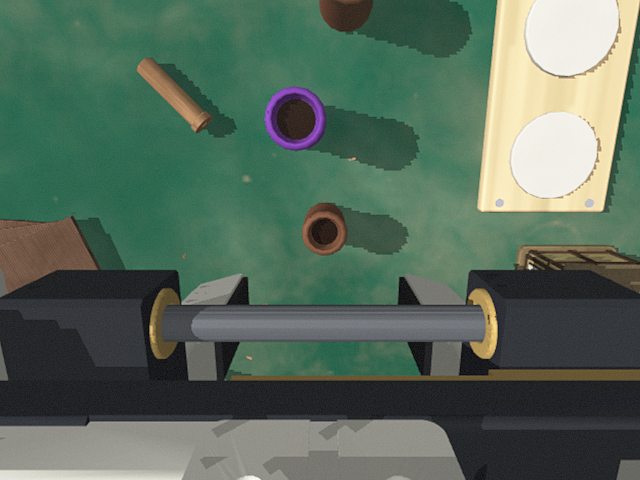

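The wrist view shows the smallest pot at (324,230) between the jaws, with purple at (296,118) clear. Its position agrees within 2 mm. Lower and grip.

Emit:
arm_command --pt "1 1 -15" --pt "0 0 -25" --pt "0 0 -25" --pt "0 0 -25" --pt "0 0 -25" --pt "0 0 -20" --pt "0 0 -14" --pt "0 0 -10" --pt "0 0 0" --pt "0 0 0" --spin '[0, 0, 0, 0, 0, 0, 0, 0, 0, 0]'

```text
time: 2.65
tool_pos: [0.4211, -0.3974, 0.1866]
tool_rot: [3.141, 0.001, 1.57]
contact_force: [-0.8, -0.5, -0.8]
opening: 0.0639
grip_force: 0.0
```

Emit:
arm_command --pt "0 0 0" --pt "0 0 0" --pt "0 0 0" --pt "0 0 0" --pt "0 0 0" --pt "0 0 0" --pt "0 0 0" --pt "0 0 0" --pt "0 0 0" --pt "0 0 0" --spin '[0, 0, 0, 0, 0, 0, 0, 0, 0, 0]' --jaw -1 --squeeze 15

```text
time: 3.65
tool_pos: [0.4208, -0.3971, 0.186]
tool_rot: [3.141, 0.0, 1.571]
contact_force: [-0.6, 0.3, 4.5]
opening: 0.034
grip_force: 15.0
```

Emit:
arm_command --pt "0 0 5" --pt "0 0 10" --pt "0 0 20" --pt "0 0 25" --pt "0 0 25" --pt "0 0 25" --pt "0 0 20" --pt "0 0 10" --pt "0 0 0" --pt "0 0 0" --spin '[0, 0, 0, 0, 0, 0, 0, 0, 0, 0]'

```text
time: 4.65
tool_pos: [0.4206, -0.3968, 0.325]
tool_rot: [-3.141, -0.001, 1.571]
contact_force: [-0.2, 0.3, -1.0]
opening: 0.0339
grip_force: 15.0
```

Emit:
arm_command --pt "4 7 0" --pt "7 12 0" --pt "9 16 0" --pt "10 18 0" --pt "10 18 0" --pt "10 18 0" --pt "10 18 0" --pt "10 18 0" --pt "10 18 0" --pt "10 18 0" --pt "10 18 0" --pt "10 18 0" --pt "10 18 0" --pt "10 18 0" --pt "10 18 0" --pt "10 18 0" --pt "9 17 0" --pt "8 16 0" --pt "6 13 0" --pt "3 9 0" --spin '[0, 0, 0, 0, 0, 0, 0, 0, 0, 0, 0, 0, 0, 0, 0, 0, 0, 0, 0, 0]'

```text
time: 6.65
tool_pos: [0.5971, -0.0713, 0.3252]
tool_rot: [-3.141, -0.0, 1.572]
contact_force: [0.5, -0.2, -1.0]
opening: 0.0337
grip_force: 15.0
```

Emit:
arm_command --pt "0 0 0" --pt "0 0 -15" --pt "0 0 -20" --pt "0 0 -20" --pt "0 0 -20" --pt "0 0 -15" --pt "0 0 -10" --pt "0 0 0" --pt "0 0 0" --spin '[0, 0, 0, 0, 0, 0, 0, 0, 0]'

```text
time: 7.55
tool_pos: [0.5969, -0.0734, 0.2262]
tool_rot: [3.141, 0.0, 1.57]
contact_force: [0.3, -0.2, -0.3]
opening: 0.0337
grip_force: 15.0
```

```bash
python3 - <<'E'
from cell import *
from h import *
c=read_camera("wrist");cv2.imwrite("pics/w2.png",c["img"][...,::-1]);P=world(c)
hs=cv2.cvtColor(c["img"],cv2.COLOR_RGB2HSV);m=((hs[...,1]<60)&(abs(P[...,2]-.017)<.004)&(abs(P[...,0]-.597)<.05))
for y in(-.0747,-.1645,-.2544):
    q=P[m&(abs(P[...,1]-y)<.04)];print(y,len(q),q.size and (q[:,2].mean().round(4),((q.max(0)+q.min(0))/2)[:2].round(4),np.ptp(q[:,:2],axis=0).round(3)))
E
```

```text
-0.0747 8253 (np.float64(0.0167), array([ 0.5971, -0.0621]), array([0.096, 0.055]))
-0.1645 114 (np.float64(0.0135), array([ 0.5973, -0.129 ]), array([0.056, 0.009]))
-0.2544 0 0
```

View pics/w2.png

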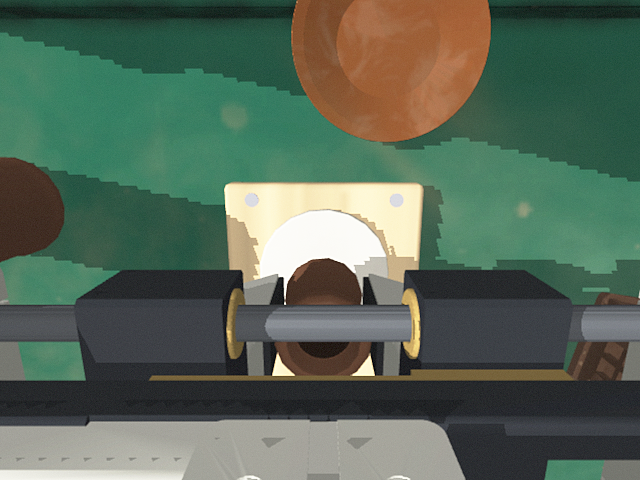

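The wrist view shows the disc (centre column about 324) lined up with the held pot at (323,300). Lower and release.

Emit:
arm_command --pt "0 -1 -8" --pt "0 0 -6" --pt "0 0 -5" --pt "0 0 -3" --pt "0 0 0" --pt "0 0 0" --spin '[0, 0, 0, 0, 0, 0]'

```text
time: 8.2
tool_pos: [0.5969, -0.0741, 0.2037]
tool_rot: [3.141, 0.0, 1.571]
contact_force: [-0.2, -0.3, -0.8]
opening: 0.0338
grip_force: 15.0
```

Emit:
arm_command --pt "0 0 0" --pt "0 0 0" --pt "0 0 0" --pt "0 0 0" --pt "0 0 0" --pt "0 0 0" --spin '[0, 0, 0, 0, 0, 0]' --jaw 0.4

```text
time: 8.8
tool_pos: [0.5968, -0.0741, 0.2038]
tool_rot: [3.141, 0.0, 1.571]
contact_force: [-0.8, -1.0, 0.3]
opening: 0.0644
grip_force: 0.0
```

Emit:
arm_command --pt "0 0 10" --pt "0 0 20" --pt "0 0 30" --pt "0 0 30" --pt "0 0 30" --pt "0 0 25" --pt "0 0 10" --pt "0 0 0" --spin '[0, 0, 0, 0, 0, 0, 0, 0]'

```text
time: 9.6
tool_pos: [0.5969, -0.0741, 0.3605]
tool_rot: [3.138, 0.001, 1.571]
contact_force: [-0.3, -0.0, -0.6]
opening: 0.0643
grip_force: 0.0
```

Now the third pot.

Emit:
arm_command --pt "-6 -6 0" --pt "-11 -11 0" --pt "-14 -14 0" --pt "-15 -15 0" --pt "-15 -15 0" --pt "-15 -15 0" --pt "-15 -15 0" --pt "-15 -15 0" --pt "-15 -15 0" --pt "-15 -14 0" --pt "-13 -12 0" --pt "-8 -8 0" --pt "-4 -4 0" --pt "0 0 0" --spin '[0, 0, 0, 0, 0, 0, 0, 0, 0, 0, 0, 0, 0, 0]'

```text
time: 11.0
tool_pos: [0.4353, -0.2335, 0.3584]
tool_rot: [-3.141, -0.0, 1.569]
contact_force: [0.5, 0.6, 0.4]
opening: 0.0641
grip_force: 0.0
```

```bash
cat > wl.py <<'E'
import sys
from cell import *
from h import *
x,y=map(float,sys.argv[1:3]);c=read_camera("wrist");q=world(c).reshape(-1,3)
b=q[(np.hypot(q[:,0]-x,q[:,1]-y)<.035)&(q[:,2]>.02)&(q[:,2]<.12)]
zt=np.percentile(b[:,2],97);r=b[b[:,2]>zt-.005];print(len(r),zt.round(4),fit(r),((r.max(0)+r.min(0))/2)[:2].round(4),observe()["tool_pos"])
E
python3 wl.py .437 -.233
```

```text
1111 0.0655 (array([ 0.43656184, -0.23140874]), np.float64(0.017088890020740957)) [ 0.4365 -0.2318] [ 0.43567869 -0.23314468  0.35849884]
```

Emit:
arm_command --pt "1 1 -15" --pt "0 0 -25" --pt "0 0 -25" --pt "0 0 -25" --pt "0 0 -25" --pt "0 0 -22" --pt "0 0 -14" --pt "0 0 -10" --pt "0 0 0" --pt "0 0 0" --spin '[0, 0, 0, 0, 0, 0, 0, 0, 0, 0]'

```text
time: 12.05
tool_pos: [0.4372, -0.232, 0.198]
tool_rot: [3.141, 0.0, 1.571]
contact_force: [0.5, 0.7, 0.4]
opening: 0.0644
grip_force: 0.0
```

Emit:
arm_command --pt "0 0 0" --pt "0 0 0" --pt "0 0 0" --pt "0 0 0" --pt "0 0 0" --pt "0 0 0" --pt "0 0 0" --pt "0 0 0" --pt "0 0 0" --spin '[0, 0, 0, 0, 0, 0, 0, 0, 0]' --jaw -1 --squeeze 15

```text
time: 12.95
tool_pos: [0.4369, -0.2321, 0.1981]
tool_rot: [3.141, 0.0, 1.571]
contact_force: [-1.2, 0.2, 5.4]
opening: 0.0399
grip_force: 15.0
```

Emit:
arm_command --pt "0 0 5" --pt "0 0 10" --pt "0 0 20" --pt "0 0 25" --pt "0 0 25" --pt "0 0 25" --pt "0 0 20" --pt "0 0 10" --pt "0 0 0" --pt "0 0 0" --spin '[0, 0, 0, 0, 0, 0, 0, 0, 0, 0]'

```text
time: 13.95
tool_pos: [0.4366, -0.2319, 0.3371]
tool_rot: [-3.141, -0.001, 1.571]
contact_force: [1.0, 0.5, -1.0]
opening: 0.0398
grip_force: 15.0
```

Emit:
arm_command --pt "6 2 0" --pt "10 4 0" --pt "14 6 0" --pt "16 7 0" --pt "16 7 0" --pt "16 7 0" --pt "16 7 0" --pt "16 7 0" --pt "16 7 0" --pt "14 6 0" --pt "11 4 0" --pt "6 2 0" --pt "3 1 0" --pt "0 0 0" --spin '[0, 0, 0, 0, 0, 0, 0, 0, 0, 0, 0, 0, 0, 0]'

```text
time: 15.35
tool_pos: [0.597, -0.165, 0.3375]
tool_rot: [-3.141, -0.0, 1.571]
contact_force: [0.1, 0.3, -0.4]
opening: 0.0398
grip_force: 15.0
```

Emit:
arm_command --pt "0 0 -10" --pt "0 0 -20" --pt "0 0 -20" --pt "0 0 -20" --pt "0 0 -15" --pt "0 0 -12" --pt "0 0 -10" --pt "0 0 -6" --pt "0 0 -5" --pt "0 0 -2" --pt "0 0 0" --pt "0 0 0" --spin '[0, 0, 0, 0, 0, 0, 0, 0, 0, 0, 0, 0]'

```text
time: 16.55
tool_pos: [0.597, -0.1651, 0.2182]
tool_rot: [3.141, 0.0, 1.571]
contact_force: [-0.2, 0.2, -0.3]
opening: 0.0396
grip_force: 15.0
```

Emit:
arm_command --pt "0 0 -2" --pt "0 0 0" --pt "0 0 0" --spin '[0, 0, 0]'

```text
time: 16.85
tool_pos: [0.5968, -0.165, 0.2158]
tool_rot: [3.141, 0.0, 1.571]
contact_force: [0.3, -0.9, -1.7]
opening: 0.0398
grip_force: 15.0
```

Emit:
arm_command --pt "0 0 0" --pt "0 0 0" --pt "0 0 0" --pt "0 0 0" --pt "0 0 0" --pt "0 0 0" --spin '[0, 0, 0, 0, 0, 0]' --jaw 0.4

```text
time: 17.45
tool_pos: [0.5968, -0.1651, 0.2158]
tool_rot: [3.141, 0.0, 1.571]
contact_force: [-0.4, -0.4, 0.1]
opening: 0.0642
grip_force: 0.0
```

Emit:
arm_command --pt "0 0 10" --pt "0 0 20" --pt "0 0 30" --pt "0 0 30" --pt "0 0 30" --pt "0 0 25" --pt "0 0 10" --pt "0 0 0" --spin '[0, 0, 0, 0, 0, 0, 0, 0]'

```text
time: 18.25
tool_pos: [0.5969, -0.1651, 0.3725]
tool_rot: [3.138, 0.001, 1.571]
contact_force: [0.3, 0.1, 0.7]
opening: 0.0643
grip_force: 0.0
```

Emit:
arm_command --pt "-6 8 0" --pt "-10 14 0" --pt "-14 18 0" --pt "-15 20 0" --pt "-15 20 0" --pt "-15 20 0" --pt "-15 20 0" --pt "-15 20 0" --pt "-15 20 0" --pt "-15 20 0" --pt "-14 19 0" --pt "-11 15 0" --pt "-8 11 0" --pt "-4 6 0" --pt "-1 1 0" --pt "0 0 0" --spin '[0, 0, 0, 0, 0, 0, 0, 0, 0, 0, 0, 0, 0, 0, 0, 0]' --jaw 0.5

```text
time: 19.85
tool_pos: [0.424, 0.0668, 0.3705]
tool_rot: [-3.142, 0.0, 1.571]
contact_force: [0.9, -0.7, 1.1]
opening: 0.0689
grip_force: 0.0
```

```bash
python3 wl.py .4234 .067
```

```text
1379 0.0835 (array([0.42317711, 0.07034523]), np.float64(0.02002210911173428)) [0.4232 0.0698] [0.42411885 0.06662747 0.37059535]
```

Emit:
arm_command --pt "-1 2 -15" --pt "0 0 -25" --pt "0 0 -25" --pt "0 0 -25" --pt "0 0 -25" --pt "0 0 -22" --pt "0 0 -14" --pt "0 0 -10" --pt "0 0 0" --pt "0 0 0" --spin '[0, 0, 0, 0, 0, 0, 0, 0, 0, 0]'

```text
time: 20.9
tool_pos: [0.4232, 0.0687, 0.21]
tool_rot: [3.141, 0.0, 1.57]
contact_force: [0.3, -0.7, 0.1]
opening: 0.0688
grip_force: 0.0
```

Emit:
arm_command --pt "0 0 0" --pt "0 0 0" --pt "0 0 0" --pt "0 0 0" --pt "0 0 0" --pt "0 0 0" --pt "0 0 0" --pt "0 0 0" --pt "0 0 0" --spin '[0, 0, 0, 0, 0, 0, 0, 0, 0]' --jaw -1 --squeeze 18

```text
time: 21.8
tool_pos: [0.4229, 0.069, 0.2101]
tool_rot: [3.141, 0.0, 1.571]
contact_force: [-0.7, -0.1, 6.3]
opening: 0.0458
grip_force: 18.0
```

Emit:
arm_command --pt "0 0 5" --pt "0 0 10" --pt "0 0 20" --pt "0 0 25" --pt "0 0 25" --pt "0 0 25" --pt "0 0 20" --pt "0 0 10" --pt "0 0 0" --pt "0 0 0" --spin '[0, 0, 0, 0, 0, 0, 0, 0, 0, 0]'

```text
time: 22.8
tool_pos: [0.4225, 0.0689, 0.3492]
tool_rot: [-3.141, -0.0, 1.571]
contact_force: [-0.1, 0.3, -3.1]
opening: 0.0456
grip_force: 18.0
```

Emit:
arm_command --pt "4 -7 0" --pt "7 -12 0" --pt "9 -16 0" --pt "10 -18 0" --pt "10 -18 0" --pt "10 -18 0" --pt "10 -18 0" --pt "10 -18 0" --pt "10 -18 0" --pt "10 -18 0" --pt "10 -19 0" --pt "10 -19 0" --pt "10 -19 0" --pt "10 -19 0" --pt "10 -19 0" --pt "10 -19 0" --pt "9 -18 0" --pt "8 -15 0" --pt "5 -10 0" --pt "2 -6 0" --spin '[0, 0, 0, 0, 0, 0, 0, 0, 0, 0, 0, 0, 0, 0, 0, 0, 0, 0, 0, 0]'

```text
time: 24.8
tool_pos: [0.5969, -0.2567, 0.3485]
tool_rot: [-3.14, -0.001, 1.569]
contact_force: [-0.6, 0.3, -2.2]
opening: 0.0457
grip_force: 18.0
```

Emit:
arm_command --pt "0 0 0" --pt "0 0 -10" --pt "0 0 -20" --pt "0 0 -20" --pt "0 0 -20" --pt "0 0 -15" --pt "0 0 -12" --pt "0 0 -10" --pt "0 0 -6" --pt "0 0 -4" --pt "0 0 0" --pt "0 0 0" --spin '[0, 0, 0, 0, 0, 0, 0, 0, 0, 0, 0, 0]'

```text
time: 26.0
tool_pos: [0.597, -0.2551, 0.2332]
tool_rot: [3.141, 0.0, 1.571]
contact_force: [0.1, -0.3, -2.6]
opening: 0.0459
grip_force: 18.0
```

Emit:
arm_command --pt "0 0 -3" --pt "0 0 -2.5" --pt "0 0 0" --pt "0 0 0" --spin '[0, 0, 0, 0]'

```text
time: 26.4
tool_pos: [0.5968, -0.2551, 0.2272]
tool_rot: [3.142, -0.0, 1.571]
contact_force: [0.8, -0.2, -1.6]
opening: 0.0457
grip_force: 18.0
```

Emit:
arm_command --pt "0 0 0" --pt "0 0 0" --pt "0 0 0" --pt "0 0 0" --pt "0 0 0" --pt "0 0 0" --spin '[0, 0, 0, 0, 0, 0]' --jaw 0.6

```text
time: 27.0
tool_pos: [0.5968, -0.255, 0.2272]
tool_rot: [3.141, 0.0, 1.571]
contact_force: [-0.4, 0.6, -0.2]
opening: 0.0735
grip_force: 0.0
```

Emit:
arm_command --pt "0 0 10" --pt "0 0 20" --pt "0 0 30" --pt "0 0 30" --pt "0 0 30" --pt "0 0 25" --pt "0 0 10" --pt "0 0 0" --spin '[0, 0, 0, 0, 0, 0, 0, 0]'

```text
time: 27.8
tool_pos: [0.5969, -0.2551, 0.3841]
tool_rot: [3.138, 0.002, 1.571]
contact_force: [0.6, 0.9, 0.6]
opening: 0.0735
grip_force: 0.0
```

Emit:
arm_command --pt "-5 7 0" --pt "-10 13 0" --pt "-13 17 0" --pt "-14 18 0" --pt "-14 18 0" --pt "-14 18 0" --pt "-14 18 0" --pt "-14 18 0" --pt "-14 18 0" --pt "-14 18 0" --pt "-13 18 0" --pt "-11 15 0" --pt "-8 11 0" --pt "-4 5 0" --pt "-1 1 0" --pt "0 0 0" --spin '[0, 0, 0, 0, 0, 0, 0, 0, 0, 0, 0, 0, 0, 0, 0, 0]'

```text
time: 29.4
tool_pos: [0.434, -0.0422, 0.3821]
tool_rot: [3.142, 0.0, 1.571]
contact_force: [0.9, 0.7, -0.6]
opening: 0.0734
grip_force: 0.0
```

```bash
python3 wl.py .4349 -.0427
```

```text
1677 0.1014 (array([ 0.43476973, -0.03988535]), np.float64(0.022927599909701352)) [ 0.4346 -0.0402] [ 0.43412743 -0.04240764  0.38211929]
```

Emit:
arm_command --pt "0.5 1 -15" --pt "0 0 -25" --pt "0 0 -25" --pt "0 0 -25" --pt "0 0 -25" --pt "0 0 -22" --pt "0 0 -14" --pt "0 0 -10" --pt "0 0 0" --pt "0 0 0" --spin '[0, 0, 0, 0, 0, 0, 0, 0, 0, 0]'

```text
time: 30.45
tool_pos: [0.4347, -0.0413, 0.2215]
tool_rot: [3.141, 0.0, 1.57]
contact_force: [-0.6, 1.1, 1.0]
opening: 0.0734
grip_force: 0.0
```

Emit:
arm_command --pt "0 0 0" --pt "0 0 0" --pt "0 0 0" --pt "0 0 0" --pt "0 0 0" --pt "0 0 0" --pt "0 0 0" --pt "0 0 0" --pt "0 0 0" --spin '[0, 0, 0, 0, 0, 0, 0, 0, 0]' --jaw -1 --squeeze 22

```text
time: 31.35
tool_pos: [0.4344, -0.0411, 0.2217]
tool_rot: [3.141, 0.0, 1.571]
contact_force: [-2.0, 0.7, 6.0]
opening: 0.0517
grip_force: 22.0
```

Emit:
arm_command --pt "0 0 5" --pt "0 0 10" --pt "0 0 20" --pt "0 0 25" --pt "0 0 25" --pt "0 0 25" --pt "0 0 20" --pt "0 0 20" --pt "0 0 10" --pt "0 0 0" --pt "0 0 0" --spin '[0, 0, 0, 0, 0, 0, 0, 0, 0, 0, 0]'

```text
time: 32.45
tool_pos: [0.434, -0.041, 0.3807]
tool_rot: [-3.141, -0.0, 1.571]
contact_force: [-0.1, 0.3, -2.3]
opening: 0.0517
grip_force: 22.0
```

Emit:
arm_command --pt "4 -7 0" --pt "6 -11 0" --pt "8 -15 0" --pt "9 -17 0" --pt "9 -17 0" --pt "9 -17 0" --pt "9 -17 0" --pt "9 -17 0" --pt "9 -17 0" --pt "9 -17 0" --pt "9 -17 0" --pt "9 -17 0" --pt "9 -17 0" --pt "9 -17 0" --pt "9 -17 0" --pt "9 -17 0" --pt "9 -17 0" --pt "8 -14 0" --pt "7 -12 0" --pt "4 -9 0" --spin '[0, 0, 0, 0, 0, 0, 0, 0, 0, 0, 0, 0, 0, 0, 0, 0, 0, 0, 0, 0]'

```text
time: 34.45
tool_pos: [0.5975, -0.3499, 0.3798]
tool_rot: [-3.141, -0.0, 1.569]
contact_force: [-0.2, 0.1, -2.4]
opening: 0.0514
grip_force: 22.0
```

Emit:
arm_command --pt "0 -3 0" --pt "0 0 -10" --pt "0 0 -20" --pt "0 0 -20" --pt "0 0 -20" --pt "0 0 -20" --pt "0 0 -15" --pt "0 0 -12" --pt "0 0 -8" --pt "0 0 -6" --pt "0 0 -4" --pt "0 0 0" --pt "0 0 0" --spin '[0, 0, 0, 0, 0, 0, 0, 0, 0, 0, 0, 0, 0]'

```text
time: 35.75
tool_pos: [0.5975, -0.3502, 0.2468]
tool_rot: [3.141, 0.001, 1.571]
contact_force: [-0.1, -0.0, -3.1]
opening: 0.0517
grip_force: 22.0
```

Emit:
arm_command --pt "0 3 0" --pt "0 3 -2" --pt "0 0 -3" --pt "0 0 -2.5" --pt "0 0 0" --pt "0 0 0" --pt "0 0 0" --spin '[0, 0, 0, 0, 0, 0, 0]'

```text
time: 36.45
tool_pos: [0.5973, -0.3441, 0.2387]
tool_rot: [3.141, -0.0, 1.571]
contact_force: [-0.4, -0.1, -1.6]
opening: 0.0518
grip_force: 22.0
```

Emit:
arm_command --pt "0 0 0" --pt "0 0 0" --pt "0 0 0" --pt "0 0 0" --pt "0 0 0" --pt "0 0 0" --spin '[0, 0, 0, 0, 0, 0]' --jaw 0.6

```text
time: 37.05
tool_pos: [0.5973, -0.3441, 0.2388]
tool_rot: [3.141, 0.0, 1.571]
contact_force: [-0.1, -0.2, 0.0]
opening: 0.0733
grip_force: 0.0
```

Emit:
arm_command --pt "0 0 10" --pt "0 0 20" --pt "0 0 30" --pt "0 0 30" --pt "0 0 30" --pt "-5 0 20" --pt "-15 0 5" --pt "-25 0 0" --pt "-30 0 0" --pt "-30 0 0" --pt "-30 0 0" --pt "-30 0 0" --pt "-25 0 0" --pt "-15 0 0" --pt "-5 0 0" --pt "0 0 0" --spin '[0, 0, 0, 0, 0, 0, 0, 0, 0, 0, 0, 0, 0, 0, 0, 0]'

```text
time: 38.65
tool_pos: [0.3871, -0.3442, 0.3845]
tool_rot: [3.141, 0.001, 1.57]
contact_force: [0.4, 0.3, 0.0]
opening: 0.0737
grip_force: 0.0
```

```bash
python3 - <<'E'
from cell import *
from h import *
for n in("top","scene"):
    c=read_camera(n);cv2.imwrite(f"pics/{n}9.png",c["img"][...,::-1]);q=world(c).reshape(-1,3)
    for y in(-.0747,-.1645,-.2544,-.3442):
        b=q[(np.hypot(q[:,0]-.596,q[:,1]-y)<.038)&(q[:,2]>.03)&(q[:,2]<.14)]
        zt=np.percentile(b[:,2],97);r=b[b[:,2]>zt-.006];print(n,y,len(r),zt.round(4),fit(r),((r.max(0)+r.min(0))/2)[:2].round(4))
E
```

```text
top -0.0747 115 0.0638 (array([ 0.59747938, -0.07611045]), np.float64(0.014215087244100491)) [ 0.5984 -0.0754]
top -0.1645 152 0.0814 (array([ 0.59739939, -0.16658372]), np.float64(0.01710767292649355)) [ 0.5977 -0.1668]
top -0.2544 186 0.0997 (array([ 0.59717248, -0.25548772]), np.float64(0.020041776157393658)) [ 0.5979 -0.2554]
top -0.3442 233 0.1175 (array([ 0.59767985, -0.34434305]), np.float64(0.022678366281257505)) [ 0.598  -0.3447]
scene -0.0747 79 0.0619 (array([ 0.59471865, -0.07580543]), np.float64(0.014084328297079512)) [ 0.5952 -0.0765]
scene -0.1645 111 0.0799 (array([ 0.59417495, -0.16601554]), np.float64(0.017048534661321942)) [ 0.5933 -0.1665]
scene -0.2544 153 0.0978 (array([ 0.59385409, -0.25514028]), np.float64(0.020103049751053335)) [ 0.5936 -0.2555]
scene -0.3442 200 0.1154 (array([ 0.59448508, -0.34399652]), np.float64(0.023075163554203366)) [ 0.5943 -0.3437]
```

View pics/top9.png

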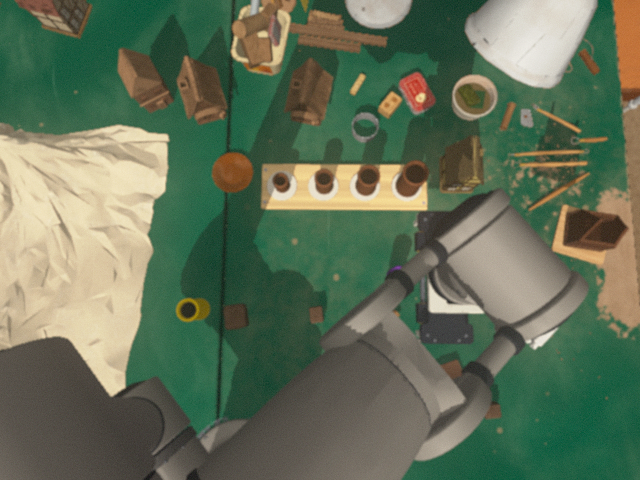

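View pics/scene9.png

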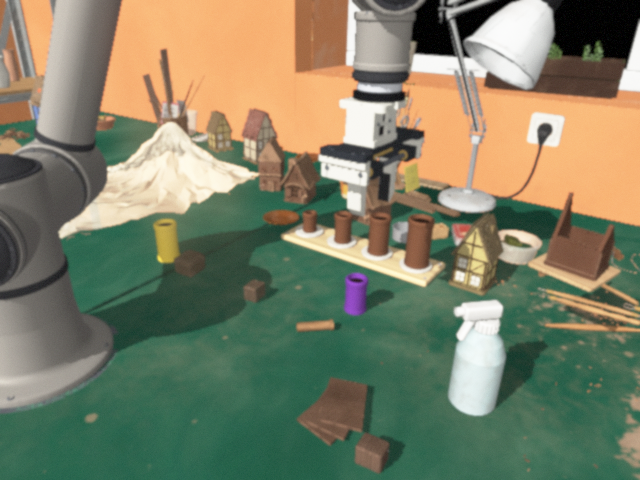

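All four pots stand upright within about 2 mm of their disc centres, in top view at (282,181), (324,180), (367,178) and (410,178), growing towards the house. The saucer (232,172) and house (462,165) haven't moved, and the gripper is clear.

```bash
python3 -c "
from cell import *
print(hand_in())"
```

```text
the job is handed in; nothing more can be done
None
```

I've handed the job in: the four pots stand upright within about 2 mm of their disc centres, largest beside the house down to smallest beside the saucer, with the house and saucer not visibly moved; the hand-in returned no verdict.

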